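# Start the honing wheel: extractor, enable, hold to run

### The job

Run up the honing wheel, pressing the switches in this order: push down the raised far end of the rocker on the dust-extractor box until it is tipped fully over, then push the square enable key on the three-button drive box fully home (it stays in), and last press the round flat run key well down and keep it held down: the program finishes while the fingers are still holding the run key down. Do not press the mushroom stop button or press anything out of order, and leave the loose tools, tin, jar and bottle where they are; nothing is picked up.

Things in the scene. Friction and masses are not known exactly. Their poses are not given: they have to be found in the camera images.
- extractor_box: switch box of the dust extractor, screwed down: plain grey box 110 mm (its x) x 150 mm (its y) x 55 mm high, with one wide rocker in its lid; origin under its centre, z up; its x points away from the robot within 23 degrees
- rocker (a joint): rocker switch on the extractor box, an off-white plate 66 mm long (along the box's x) and 30 mm wide, its centre at x = 0, y = -38 mm of the box, pivoted across its middle, the centre of its top face about 70 mm above the bench. rad: near 0 = off (the end towards the box's +x stands up, its slope 11 degrees), 0.40 = fully tipped over, that end down. It may start up to 0.08 over. It stays where it is left and needs about 2 to 4 N at its end
- rocker_raised (a point): point on the top face of the rocker, on its middle line, 24 mm from the pivot towards the end that stands up when off; it moves down about 10 mm, from about 75 to about 65 mm above the bench, as the rocker is tipped fully over
- drive_box: control box of the honing wheel's drive, screwed down: grey box 90 mm (its x) x 200 mm (its y) x 60 mm high, with three push buttons in a row along its y, 62 mm apart: square key at y = +62 mm, mushroom stop at y = 0, round flat key at y = -62 mm; origin under its centre, z up; its x points away from the robot within 23 degrees
- enable_key (a joint): square enable key, 32 x 32 mm, off-white. m: 0 = out (its top 76 mm above the bench), 0.008 = fully home (68 mm). It has no spring: it needs about 4 N and stays where it is pushed
- enable_top (a point): centre of the top face of the square enable key; moves with it
- run_key (a joint): round flat run key. m: 0 = out (its top 76 mm above the bench), 0.008 = fully down (68 mm). Sprung: 1.5 N starts it, 5 N brings it fully down, and it comes back up when let go
- run_top (a point): centre of the top face of the round run key; moves with it
- run_cap: cap of the round run key, a flat off-white disc 32 mm across on a stem; origin on its axis, 16 mm below its top face; it moves with the key
- stop_key (a joint): mushroom-headed stop button in the middle of the drive box, 46 mm across. m: 0 = out (its top 91 mm above the bench), 0.008 = pressed; sprung
- stop_top (a point): centre of the top of the mushroom stop button
- tin: flat round steel tin, 38 mm across, 26 mm high, standing loose on the lid of the extractor box beside the rocker; origin under its centre
- gouge: carving gouge, 180 mm long, lying on the bench in front of the drive box; handle 24 mm thick; origin under its middle, y along it
- short_gouge: carving gouge, 150 mm long, lying on the bench behind the extractor box; handle 24 mm thick; origin under its middle, y along it
- mallet: carver's round mallet, 72 mm across, standing on its head with the handle up, 210 mm high; origin under its centre
- glue_bottle: plastic glue bottle, 60 mm across, 120 mm high, standing upright; origin under its centre
- wax_jar: small glass jar with a metal lid, 44 mm across, 60 mm high, standing between the two boxes; origin under its centre
- moulding: short piece of carved wooden moulding, 45 x 130 mm, 34 mm high, lying on the bench; origin under its centre
Things that resemble listed ones, but are neither listed nor needed, are in the scene too. Leave any red or turquoise look-alike of the extractor_box alone.

How it is judged:
On the way, in this order (a step that is already met when the one before it is completed fails the run):
1. the rocker is tipped fully over (value of joint rocker above 0.34 rad), for 0.1 s.
2. the square enable key is pushed home (value of joint rocker above 0.34 rad and value of joint enable_key above 0.0065 m), for 0.1 s.
3. the run key is pressed down by the fingers (all of step 2 and value of joint run_key above 0.005 m and contact force between the fingers and run_cap above 1 N), for 0.2 s.
At the end, for the whole second after the job is handed in: The rocker is over past 0.34 of 0.40 rad, the square enable key is in by more than 6.5 of 8 mm, and the fingers hold the round run key down by more than 5 of 8 mm, pressing on it with more than 1 N; the mushroom stop is out (pressed less than 2 mm) (all of step 3 and value of joint stop_key below 0.002 m); the arm keeps its last pose, push and grip.
It fails at once if the mushroom stop button is pressed by more than 2 mm (value of joint stop_key above 0.002 m).
It fails at once if the enable key is pushed in by more than 3 mm while the rocker is not over (0.34 rad) (value of joint enable_key above 0.003 m and value of joint rocker below 0.34 rad).
It fails at once if the run key is pressed by more than 3 mm while the enable key is not home (6.5 mm) (value of joint run_key above 0.003 m and value of joint enable_key below 0.0065 m).
It fails at once if a loose thing is moved or lifted by more than 25 mm (distance of any of tin, gouge, short_gouge, mallet, glue_bottle, wax_jar, moulding from where it was at the start of the episode above 0.025 m).
It also fails if it takes over 43 s, if anything falls off the work surface, if the arm or the gripper's body presses on something with over 40 N, if the wrist force passes 120 N, or if a joint passes its speed limit or range.

### The arm

A 6-joint arm with a two-finger parallel gripper is mounted at the origin on the work surface. World frame = base frame: x ahead of the robot, y to its left, z up, the work surface at z = 0. Lengths are in m, angles in rad, forces in N, time in s.
With the tool pointing down it reaches from about 0.325 to 0.75 m from the base axis. Payload 7.6 kg.
Tool frame: the origin (TCP) lies at the very end of the fingers, on their centre line; the grasp point (between the pads) lies 19 mm behind it; z points along the fingers, y is the line along which they close (so a half turn about z gives the same grasp; the last joint's range is limited). The gripper opens to 85 mm and grips with 20 to 120 N. Pads are 22 mm wide; open, the fingers measure 114 mm over their backs; the gripper's body (76 mm by 85 mm) begins 54 mm behind the grasp point. The pads swing forward as they close: fully open they stand 13 mm farther back than shut.
Start: joints at [-1.237, 0.052, 1.401, -0, 1.689, -0.07], TCP at [0.206, -0.483, 0.231] pointing down, gripper open.
Joint ranges: [-2.9, 2.9], [-0.91, 2.17], [0.12, 2.37], [-1.06, 4.2], [0.26, 2.73], [-2.93, 2.93]. Speed limits (rad/s): [2.57, 2.57, 3.01, 3.14, 3.14, 3.14].

### API

Orientations are given as a rotation vector (axis times angle).
In Python, from station import r, imaging, job gives the robot as it stands.
- The arm moves only by the tool carry_out, never from a script. Its argument "rows" is a list of rows, each a list of 5 numbers: the shift along the tool's x, y, z in mm, then the turn about the tool's z in degrees, then the finger opening in mm, from 0 to 85.4. A call has 1 to 10 rows; each row is the pose to reach, as a shift and turn from the pose commanded when the call began, along the tool's axes at that moment; what a row does not reach only later rows make up. A row lasts 1/8 s, in which the tool goes at most 62.5 mm and 10.7 degrees, less where a joint would pass 70% of its speed; a pose out of reach is approached as far as the arm can. A call with a gripper value outside its range is refused whole. The fingers move at their own pace and stop on an object; "newtons" is the grip in N (left out, the last holds). Time passes only in rows, so rows that repeat a pose let the fingers close. It gives the time, the measured TCP pose, the force, the opening and the grip force at its end, in the units of the state.
- r.get_state(): the state, without advancing time (a new reading comes with each control period).
- imaging.grab_frame(name): name is "side" or "top"; returns a dict with "color" (480x640x3 uint8, red, green, blue), "intrinsics" (3x3 intrinsics, pixels), "origin" and "attitude" of the camera in the world. Camera axes: x right, y up, looking along -z (the intrinsics and any distortion apply to the point x, -y, -z); pixel columns grow to the right and rows downward; lengths in m; the calibration is good to about 2 mm. A picture is of the moment at which its call begins. There is no depth.
- job.hand_in(): hands the job in; it is judged then, once.
The state is a dict: "clock": time; "q": joint angles; "joint_vel": joint speeds; "effort": joint torques, N m; "ee_pos": TCP position; "orientation": TCP orientation; "force": force on the tool from outside, world axes, zero at the start; "moment": the same for the moment, N m; "grip_width": finger opening in m; "grasp_force": force on a finger pad.
Only numpy, scipy, OpenCV 4.12 (cv2) and the standard library are available. Lean on these libraries where they do the work, as an engineer would, in place of code of your own. Each camera call takes 0.05 s, during which the arm holds its last target. There are 200 camera calls.

## Working session

There is one attempt and no reset: what is moved stays moved. The work goes in short steps, Python scripts to look and compute and a tool call to move; the robot and the scene stay as the last step left them, time stands still between calls to the robot, and variables do not carry over. Pictures are saved under pics/ and viewed, at most 10 in all, crops included, and the job is handed in when it is done.

Besides the shell and the picture viewer there is one more tool, called after ">>>" as name(argument=value, ...) on one line, values as JSON. carry_out: Moves the arm, as the interface text tells. Its arguments: {"type":"object","properties":{"rows":{"type":"array","items":{"type":"array","items":{"type":"number"}}},"newtons":{"type":"number"}},"required":["rows"]}

```bash
mkdir -p pics; cat > h.py <<'E'
import numpy as np, cv2
from station import r, imaging, job
def grab(n):
    f=imaging.grab_frame(n); np.savez(f'{n}.npz',**{k:np.array(v) for k,v in f.items()}); return f
def load(n): return np.load(f'{n}.npz',allow_pickle=True)
def R_(f):
    a=np.array(f['attitude'],float)
    return a if a.shape==(3,3) else cv2.Rodrigues(a)[0]
def ray(f,u,v):
    K=np.array(f['intrinsics']); p=np.linalg.inv(K)@[u,v,1]
    return np.array(f['origin']),R_(f)@[p[0],-p[1],-p[2]]
def onz(f,u,v,z):
    o,d=ray(f,u,v); return o+d*(z-o[2])/d[2]
def proj(f,P):
    c=R_(f).T@(np.array(P)-np.array(f['origin'])); q=np.array(f['intrinsics'])@[c[0],-c[1],-c[2]]; return q[:2]/q[2]
E
python3 - <<'E'
from h import *
for n in('top','side'):
    f=grab(n); print({k:(v if k!='color' else 0) for k,v in f.items()})
    cv2.imwrite(f'pics/{n}0.png',f['color'][...,::-1])
print(r.get_state())
E
```

```text
{'color': 0, 'intrinsics': array([[444.29279681,   0.        , 312.44315869],
       [  0.        , 444.29279681, 234.01875937],
       [  0.        ,   0.        ,   1.        ]]), 'origin': array([0.45264148, 0.00799096, 1.2782895 ]), 'attitude': array([ 0.06101813, -0.05719537, -1.54045533])}
{'color': 0, 'intrinsics': array([[588.23578808,   0.        , 318.702421  ],
       [  0.        , 588.23578808, 237.29309206],
       [  0.        ,   0.        ,   1.        ]]), 'origin': array([0.05585186, 0.76823183, 1.03689087]), 'attitude': array([ 0.28911005, -0.97736371, -2.45787864])}
{'clock': 0.1, 'q': array([-1.23731800e+00,  5.27663238e-02,  1.40162341e+00, -1.09204705e-05,
        1.68861167e+00, -7.03475419e-02]), 'joint_vel': array([ 0.00055914, -0.00036823, -0.00246914, -0.00061352,  0.00139699,
       -0.00249093]), 'effort': array([ 2.86506929e-04, -3.82579207e+01, -3.60985816e+01, -1.08808440e-04,
        4.76566333e-03,  8.35819179e-06]), 'ee_pos': array([ 0.20619918, -0.48251545,  0.23056044]), 'orientation': array([-3.07640397e+00, -6.29745072e-01,  3.07050336e-04]), 'force': array([ 0.08135587,  0.47180609, -0.0627263 ]), 'moment': array([-0.03749885, -0.00995476,  0.05267739]), 'grasp_force': 0.0, 'grip_width': 0.08508019814733245}
```

View pics/top0.png

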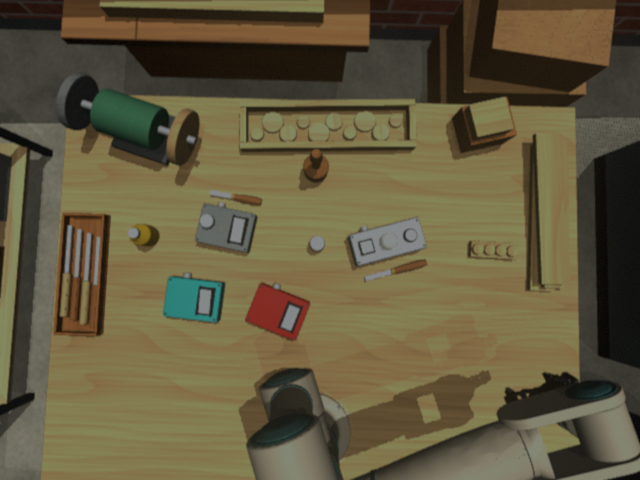

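View pics/side0.png

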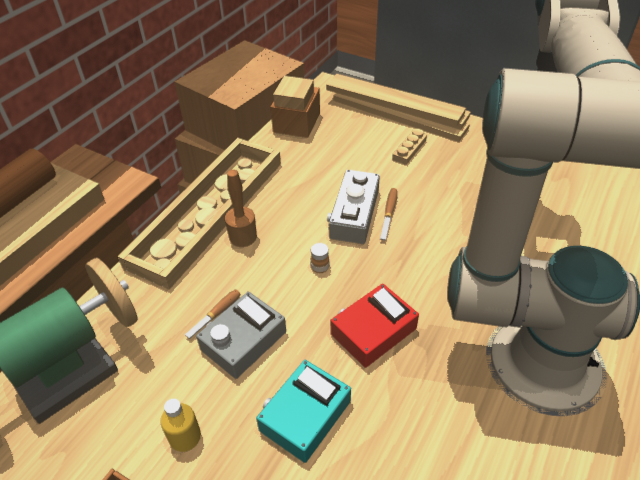

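The top view shows the grey extractor box at about (226,228), with its rocker at (237,230) and the tin at (207,221). The drive box is at (387,241): square key (367,246), mushroom (387,241), round key (410,235). The other two rocker boxes, turquoise (194,299) and red (278,311), are look-alikes. Only the grey box fits the description, since it is plain grey with a tin on its lid. I'll confirm this in an enlarged crop and measure.

```bash
python3 - <<'E'
from h import *
crops={'top':(185,190,440,280),'side':(190,160,400,380)}
for n,(x0,y0,x1,y1) in crops.items():
    f=load(n); c=f['color'][y0:y1,x0:x1]
    hsv=cv2.cvtColor(c,cv2.COLOR_RGB2HSV)
    grey=((hsv[...,1]<45)).astype(np.uint8)
    white=((hsv[...,1]<45)&(hsv[...,2]>(165 if n=='top' else 215))).astype(np.uint8)
    for nm,m,amin in(('grey',grey,300),('white',white,40)):
        cs,_=cv2.findContours(m,cv2.RETR_EXTERNAL,cv2.CHAIN_APPROX_NONE)
        for k in cs:
            a=cv2.contourArea(k)
            if a>amin:
                (u,v),(w,h),an=cv2.minAreaRect(k); print(n,nm,round(a),np.round([u+x0,v+y0,w,h,an],1), onz(f,u+x0,v+y0,.07).round(4))
f=load('top')
a=cv2.resize(f['color'][195:262,190:262],None,fx=5.5,fy=5.5,interpolation=cv2.INTER_CUBIC)
b=cv2.resize(f['color'][210:277,340:432],None,fx=4.3,fy=5.5*1.0,interpolation=cv2.INTER_CUBIC)
b=cv2.resize(f['color'][210:277,340:432],None,fx=4.3,fy=4.3,interpolation=cv2.INTER_CUBIC)
o=np.zeros((600,800,3),np.uint8); o[:a.shape[0],:a.shape[1]]=a; o[:b.shape[0],400:400+b.shape[1]]=b[:, :400]
cv2.imwrite('pics/crop.png',o[:380,:,::-1])
E
```

```text
top grey 2267 [386.4 239.   36.6  72.6  75.2] [ 0.5364 -0.1896  0.07  ]
top grey 2053 [225.6 225.2  54.5  43.5  12.1] [0.5611 0.2501 0.07  ]
side grey 4342 [238.6 329.4  66.8  81.3  46.2] [0.548  0.2753 0.07  ]
side grey 394 [388.  302.5  31.8  14.8  45. ] [0.3191 0.0702 0.07  ]
side grey 2461 [351.1 204.7  41.9  72.4  13.8] [ 0.5226 -0.1517  0.07  ]
side white 155 [310.5 373.   25.   12.    0. ] [0.3738 0.2892 0.07  ]
side white 174 [219.  331.5  13.   16.   90. ] [0.5791 0.2984 0.07  ]
side white 99 [198.4 325.2   4.9  25.5  48.6] [0.6242 0.3067 0.07  ]
side white 345 [253.2 309.8  30.4  12.6  41.6] [0.5502 0.2213 0.07  ]
side white 316 [388.3 302.   31.1  11.7  47.3] [0.3192 0.0687 0.07  ]
side white 148 [319. 249.  12.  16.  90.] [0.5174 0.0104 0.07  ]
side white 85 [384.7 227.5   5.2  20.6  13.2] [ 0.419  -0.1213  0.07  ]
side white 1682 [353.9 197.1  34.1  56.4  14.8] [ 0.5292 -0.1786  0.07  ]
```

View pics/crop.png

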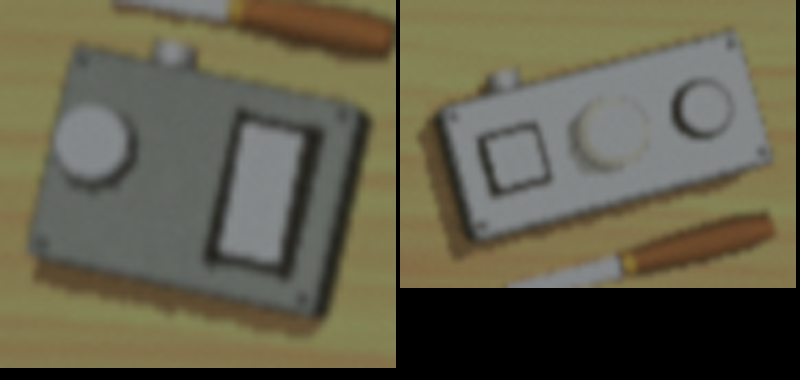

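The crop confirms it. The left half is the grey box, with the tin at crop (92,143) and the rocker centred at crop (261,192). The right half is the drive box, with the square key at (517,158), the mushroom at (611,132) and the round key at (706,107).

```bash
cat > m.py <<'E'
from h import *
f=load('top'); s=load('side')
A=lambda x,y:(x/5.5-.4+190,y/5.5-.4+195)
B=lambda x,y:((x-400)/4.3-.4+340,y/4.3-.4+210)
P={}
P['rock']=onz(f,*A(261,192),.07); P['rtop']=onz(f,*A(275,123),.076); P['rbot']=onz(f,*A(246.5,261.5),.064); P['tin']=onz(f,*A(92,143),.081)
P['en']=onz(f,*B(517,158),.076); P['stop']=onz(f,*B(611,132),.09); P['run']=onz(f,*B(706,107),.076)
P['exlid']=np.mean([onz(f,*A(*c),.055) for c in((80,45),(366,112),(322,315),(32,250))],0)
P['drlid']=np.mean([onz(f,*B(*c),.06) for c in((441,108),(735,30),(772,160),(472,240))],0)
if __name__=='__main__':
    for k,v in P.items(): print(k,v.round(4),'side px',proj(s,v).round(1))
    d=P['en']-P['run']; print('drive',np.linalg.norm(d),np.degrees(np.arctan2(-d[0],d[1])))
    e=P['rtop']-P['rbot']; print('ext',np.linalg.norm(e),np.degrees(np.arctan2(e[1],e[0])))
    c=s['color'][165:375,190:400].copy(); c=cv2.resize(c,None,fx=2.8,fy=2.8,interpolation=cv2.INTER_CUBIC)
    for v in P.values():
        u=(proj(s,v)-[190,165]+.5)*2.8; cv2.drawMarker(c,tuple(int(t) for t in u),(255,0,0),cv2.MARKER_CROSS,10,1)
    cv2.imwrite('pics/sidechk.png',c[...,::-1])
E
python3 m.py
```

```text
rock [0.5503 0.2184 0.07  ] side px [253.9 308.8]
rtop [0.5843 0.2119 0.076 ] side px [241.8 298.3]
rbot [0.5159 0.2252 0.064 ] side px [266.4 319.7]
tin [0.5712 0.3007 0.081 ] side px [220.7 330.8]
en [ 0.5145 -0.1359  0.076 ] side px [351. 208.]
stop [ 0.5317 -0.1924  0.09  ] side px [355.9 187.3]
run [ 0.5502 -0.2544  0.076 ] side px [360.7 174.7]
exlid [0.5566 0.252  0.055 ] side px [242.7 323.6]
drlid [ 0.5321 -0.1937  0.06  ] side px [355.6 196.1]
drive 0.12377549147869328 16.77067901215769
ext 0.07069748402297639 -11.012087526696988
```

View pics/sidechk.png

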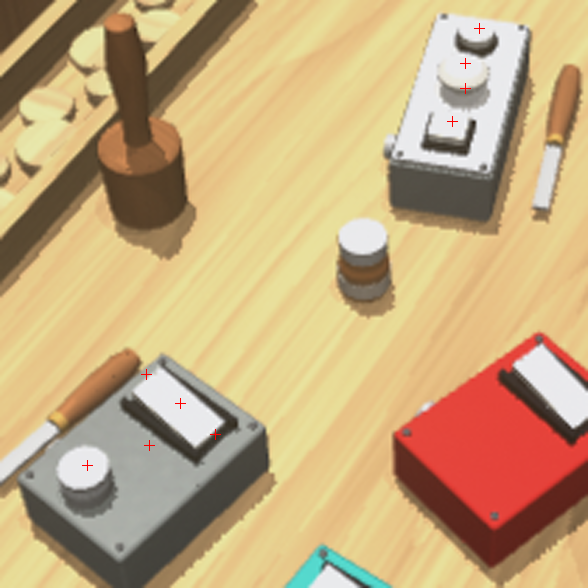

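The top-view positions hold up in the side view: the markers sit 2–3 px above and left of the features, which is about 2–4 mm. I'll take a compromise between the two views. The grey box with the tin is confirmed. Next I'll work out the moves.

```bash
cat > go.py <<'E'
import sys; from h import *
b=np.radians(-11.0); RK=np.array([.5493,.219])+.027*np.array([np.cos(b),np.sin(b)])
T={'rock':(*RK,-11.),'en':(.5138,-.135,16.8),'run':(.5492,-.2535,16.8)}
T={k:v for k,v in T.items()}
def go(k,z):
    s=r.get_state(); R=cv2.Rodrigues(np.array(s['orientation']))[0]
    x,y,yaw=T[k]; d=R.T@(np.array([x,y,z])-s['ee_pos'])*1000
    ax=R.T@np.array([np.cos(np.radians(yaw)),np.sin(np.radians(yaw)),0]); a=np.degrees(np.arctan2(ax[1],ax[0])); a=(a+90)%180-90
    print(k,'target',np.round([x,y,z],4),'shift',d.round(1),'turn',round(a,1),'toolz',R[:,2].round(3),'pos',s['ee_pos'].round(4),'F',s['force'].round(1),'t',round(s['clock'],2),'q',s['q'].round(2),'w',s['grip_width'])
go(sys.argv[1],float(sys.argv[2]))
E
python3 go.py rock .2; python3 -c "
from h import *
print(onz(load('top'),315,155,.21))"
```

```text
rock target [0.5758 0.2138 0.2   ] shift [ 613.5 -495.1   31.3] turn 34.1 toolz [-0.     0.001 -1.   ] pos [ 0.2062 -0.4825  0.2306] F [ 0.1  0.5 -0.1] t 0.1 q [-1.24  0.05  1.4  -0.    1.69 -0.07] w 0.08508019814733245
[0.7272649  0.01128506 0.21      ]
```

>>> carry_out(rows=[[38,-31,0,0,0],[76,-62,0,0,0],[115,-93,0,0,0],[153,-124,0,0,0],[192,-155,0,3,0],[230,-186,0,6,0],[268,-217,0,9,0],[307,-248,0,12,0],[307,-248,0,15,0],[307,-248,0,17,0]], newtons=60)

```text
clock: 1.35
ee_pos: [0.3912, -0.1336, 0.231]
orientation: [-3.137, -0.168, 0.001]
force: [0.3, -0.6, -0.7]
grip_width: -0.0001
grasp_force: 0.0
```

```bash
python3 go.py rock .13
```

```text
rock target [0.5758 0.2138 0.13  ] shift [ 220.7 -325.8  100.9] turn 17.1 toolz [-0.001  0.    -1.   ] pos [ 0.3912 -0.1336  0.231 ] F [ 0.3 -0.6 -0.7] t 1.35 q [-0.42 -0.27  1.7  -0.    1.71  1.05] w -6.16641095753814e-05
```

>>> carry_out(rows=[[27,-41,0,2,0],[55,-81,0,4,0],[82,-122,0,6,0],[110,-163,0,8,0],[138,-204,10,11,0],[165,-244,30,14,0],[193,-285,60,17,0],[221,-326,95,17,0],[221,-326,101,17,0],[221,-326,101,17,0]])

```text
clock: 2.6
ee_pos: [0.576, 0.2126, 0.1298]
orientation: [3.126, -0.299, -0.002]
force: [0.6, -0.1, -0.2]
grip_width: 0.0004
grasp_force: 0.0
```

```bash
python3 go.py rock .08; python3 - <<'E'
from h import *
f=grab('side'); c=f['color'][170:400,170:400]
cv2.imwrite('pics/s2.png',cv2.resize(c,None,fx=2.6,fy=2.6,interpolation=cv2.INTER_CUBIC)[...,::-1])
E
```

```text
rock target [0.5758 0.2138 0.08  ] shift [-0.4 -1.3 49.8] turn 0.1 toolz [-0.001 -0.001 -1.   ] pos [0.576  0.2126 0.1298] F [ 0.6 -0.1 -0.2] t 2.6 q [ 0.29  0.35  1.26 -0.    1.53  2.06] w 0.00035155600652191706
```

View pics/s2.png

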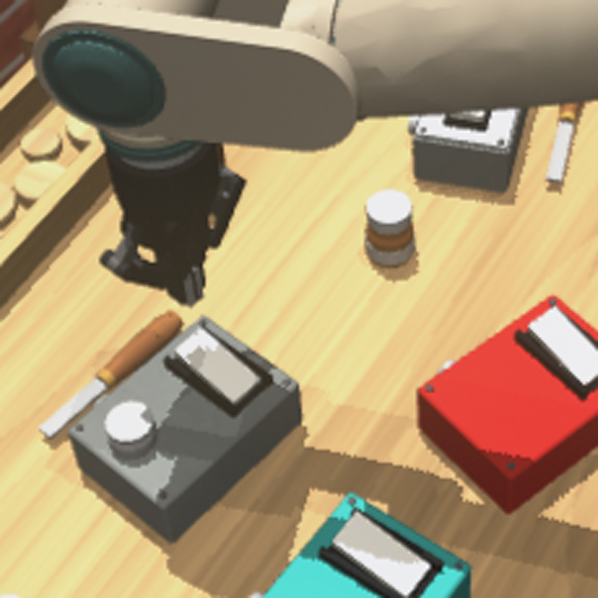

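The fingertip is at crop (187,300), above the raised far end of the rocker at (200,345), clear of the tin at (130,425) and the gouge. Pressing down.

>>> carry_out(rows=[[0,-1,20,0,0],[0,-1,40,0,0],[0,-1,50,0,0],[0,-1,53,0,0],[0,-1,56,0,0],[0,-1,58,0,0],[0,-1,60,0,0],[0,-1,62,0,0],[0,-1,63,0,0],[0,-1,63,0,0]])

```text
clock: 3.9
ee_pos: [0.5766, 0.2147, 0.0676]
orientation: [-3.127, 0.297, -0.002]
force: [2.7, -0.0, 4.0]
grip_width: 0.0002
grasp_force: 1.9
```

>>> carry_out(rows=[[0,0,1,0,0],[0,0,1.5,0,0],[0,0,2,0,0],[0,0,2,0,0]])

```text
clock: 4.4
ee_pos: [0.5767, 0.2148, 0.0664]
orientation: [-3.127, 0.297, -0.002]
force: [1.1, -0.7, 8.0]
grip_width: -0.0002
grasp_force: 4.2
```

>>> carry_out(rows=[[0,0,1,0,0],[0,0,2,0,0],[0,0,2,0,0]])

```text
clock: 4.78
ee_pos: [0.5769, 0.2148, 0.0661]
orientation: [-3.127, 0.297, -0.003]
force: [-2.7, -2.7, 17.0]
grip_width: 0.0
grasp_force: 8.1
```

The force climbs to 17 N with almost no further travel, so the rocker is at its stop. I'll lift and move clear.

>>> carry_out(rows=[[0,0,-30,0,0],[0,0,-70,0,0],[0,0,-110,0,0],[-20,40,-110,0,0],[-40,80,-110,0,0],[-50,130,-110,0,0],[-50,170,-110,0,0],[-50,170,-110,0,0]])

```text
clock: 5.78
ee_pos: [0.4938, 0.0554, 0.1723]
orientation: [3.127, -0.302, -0.005]
force: [-0.7, 0.2, 0.4]
grip_width: -0.0001
grasp_force: 0.0
```

```bash
python3 go.py en .13; python3 - <<'E'
from h import *
f=grab('side'); c=f['color'][160:390,170:400]
cv2.imwrite('pics/s3.png',cv2.resize(c,None,fx=2.6,fy=2.6,interpolation=cv2.INTER_CUBIC)[...,::-1])
E
```

```text
en target [ 0.5138 -0.135   0.13  ] shift [ 56.2 183.1  42.3] turn -27.8 toolz [-0.003  0.    -1.   ] pos [0.4938 0.0554 0.1723] F [-0.7  0.2  0.4] t 5.78 q [0.04 0.   1.57 0.   1.57 1.8 ] w -0.00012351569521111007
```

View pics/s3.png

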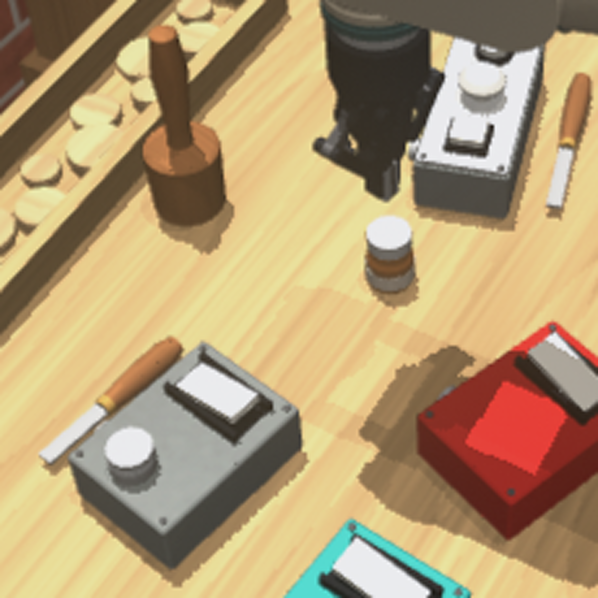

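The rocker has tipped: its near end now stands up at crop (245,410). The tin at (130,450) and the gouge haven't moved. On to the enable key.

>>> carry_out(rows=[[11,37,0,-6,0],[22,73,0,-12,0],[34,110,0,-18,0],[45,147,10,-24,0],[56,183,30,-28,0],[56,183,42,-28,0],[56,183,42,-28,0],[56,183,42,-28,0]])

```text
clock: 6.82
ee_pos: [0.516, -0.1319, 0.1318]
orientation: [-3.106, -0.47, -0.001]
force: [0.4, -0.3, -0.8]
grip_width: -0.0001
grasp_force: 0.0
```

```bash
python3 go.py en .08; python3 - <<'E'
from h import *
f=grab('side'); c=f['color'][120:270,280:430]
cv2.imwrite('pics/s4.png',cv2.resize(c,None,fx=3.6,fy=3.6,interpolation=cv2.INTER_CUBIC)[...,::-1])
E
```

```text
en target [ 0.5138 -0.135   0.08  ] shift [-3.1  2.3 51.8] turn 0.4 toolz [ 0.001  0.    -1.   ] pos [ 0.516  -0.1319  0.1318] F [ 0.4 -0.3 -0.8] t 6.83 q [-0.32  0.13  1.52  0.    1.49  0.95] w -8.310698597409356e-05
```

View pics/s4.png

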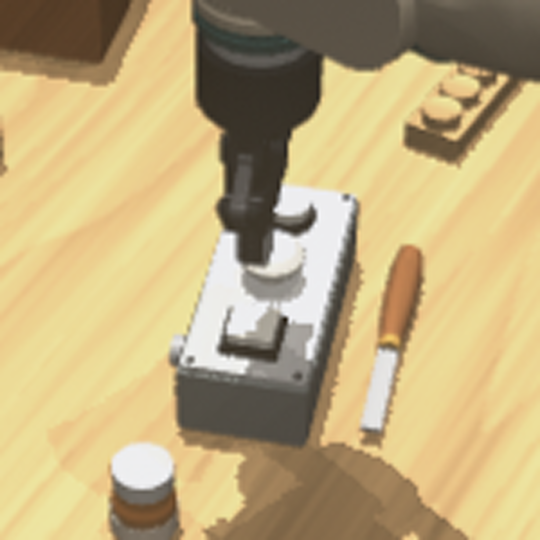

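The fingertip at crop (253,260) is above the square key at (255,325), and the mushroom at (275,258) is clear behind it. Pressing.

>>> carry_out(rows=[[-3,2,20,0,0],[-3,2,40,0,0],[-3,2,50,0,0],[-3,2,54,0,0],[-3,2,57,0,0],[-3,2,59,0,0],[-3,2,61,0,0],[-3,2,63,0,0],[-3,2,64,0,0],[-3,2,64,0,0]])

```text
clock: 8.12
ee_pos: [0.5138, -0.1359, 0.068]
orientation: [3.106, 0.468, 0.002]
force: [-0.8, 2.4, 6.4]
grip_width: -0.0001
grasp_force: 3.1
```

>>> carry_out(rows=[[0,0,1,0,0],[0,0,2,0,0],[0,0,2,0,0]])

```text
clock: 8.5
ee_pos: [0.5139, -0.136, 0.0677]
orientation: [3.106, 0.468, 0.002]
force: [-7.4, 5.5, 17.6]
grip_width: -0.0005
grasp_force: 8.9
```

The key is home: the tip is at 68 mm and the force has jumped to 18 N. I'll lift and cross over the mushroom at a safe height.

>>> carry_out(rows=[[0,0,-30,0,0],[0,0,-70,0,0],[0,0,-80,0,0],[0,30,-80,0,0],[0,65,-80,0,0],[0,100,-80,0,0],[0,124,-80,0,0],[0,124,-80,0,0],[0,124,-80,0,0]])

```text
clock: 9.62
ee_pos: [0.5495, -0.2539, 0.1443]
orientation: [-3.106, -0.468, 0.002]
force: [-0.2, 0.3, -0.3]
grip_width: 0.0005
grasp_force: 0.0
```

```bash
python3 go.py run .08; python3 - <<'E'
from h import *
f=grab('side'); c=f['color'][120:270,280:430]
cv2.imwrite('pics/s5.png',cv2.resize(c,None,fx=3.6,fy=3.6,interpolation=cv2.INTER_CUBIC)[...,::-1])
E
```

```text
run target [ 0.5492 -0.2535  0.08  ] shift [-0.1 -0.4 64.3] turn 0.3 toolz [-0.001  0.001 -1.   ] pos [ 0.5495 -0.2539  0.1443] F [-0.2  0.3 -0.3] t 9.62 q [-0.49  0.32  1.27 -0.    1.55  0.78] w 0.00045267136427770173
```

View pics/s5.png

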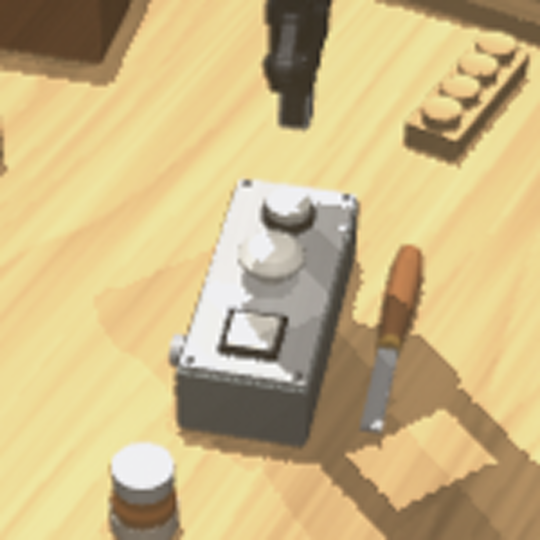

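The square key at crop (253,333) is visibly in, the mushroom at (270,255) is out, and the tip at (295,122) is above the round key at (290,208). Pressing and holding.

>>> carry_out(rows=[[0,0,30,0,0],[0,0,55,0,0],[0,0,64,0,0],[0,0,68,0,0],[0,0,71,0,0],[0,0,74,0,0],[0,0,76,0,0],[0,0,77,0,0],[0,0,77,0,0],[0,0,77,0,0]])

```text
clock: 10.92
ee_pos: [0.5503, -0.2546, 0.0688]
orientation: [3.106, 0.468, 0.002]
force: [3.0, 2.2, 4.7]
grip_width: 0.0002
grasp_force: 2.2
```

>>> carry_out(rows=[[0,0,1,0,0],[0,0,2,0,0],[0,0,2,0,0],[0,0,2,0,0],[0,0,2,0,0]])

```text
clock: 11.55
ee_pos: [0.5504, -0.2546, 0.0679]
orientation: [3.106, 0.468, 0.002]
force: [-0.1, 2.6, 10.7]
grip_width: 0.0002
grasp_force: 5.8
```

```bash
python3 - <<'E'
from h import *
s=r.get_state(); print(s['ee_pos'],s['force'],s['clock'])
if s['ee_pos'][2]<.0692 and s['force'][2]>4: print(job.hand_in())
E
```

```text
[ 0.55040359 -0.25461352  0.06793551] [-0.13746259  2.62679745 10.72175162] 11.55
the job is handed in; nothing more can be done
None
```

I tipped the rocker fully over, pushed the enable key home and handed the job in at 11.6 s with the fingers still holding the run key down at about 11 N; the hand-in returned no verdict.

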